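# Clear the bench scale, then set the bottle on it

## Robot

A 6-joint arm with a two-finger parallel gripper is mounted at the origin on a cart in front of the work surface, level with it; the furniture and walls round the work are solid. World frame = base frame: x ahead of the robot, y to its left, z up, the work surface at z = 0. Lengths are in m, angles in rad, forces in N, time in s.
With the tool pointing down it reaches from about 0.225 to 0.875 m from the base axis. Payload 3.4 kg.
Tool frame: the origin (TCP) lies at the very end of the fingers, on their centre line; the grasp point (between the pads) lies 19 mm behind it; z points along the fingers, y is the direction in which the jaws open and shut (so a half turn about z gives the same grasp; the last joint's range is limited). The gripper opens to 85 mm and grips with 20 to 120 N. Pads are 22 mm wide; open, the fingers measure 114 mm over their backs; the gripper's body (76 mm by 85 mm) begins 54 mm behind the grasp point. The pads swing forward as they close: fully open they stand 13 mm farther back than shut.
Start: joints at [1.205, 0.276, 1.505, -0, 1.361, -0.121], TCP at [0.139, 0.558, 0.231] pointing down, gripper open.
Joint ranges: [-2.89, 2.89], [-0.75, 2.08], [0.22, 2.7], [-1.18, 4.32], [0.11, 2.71], [-2.7, 2.7]. Speed limits (rad/s): [2.57, 2.57, 3.14, 3.14, 3.14, 3.14].

## Interface

Orientations are given as a unit quaternion [w, x, y, z].
In Python, from rig import get_state, get_image, camera_model, sign_off gives the robot as it stands. The module is installed in compiled form; this text tells all that it offers.
- The arm moves only by the tool drive_tool, never from a script. Its argument "motion" is text: rows parted by semicolons, each of 7 numbers parted by spaces: the turn, a rotation vector about the tool's x, y, z in degrees, then the shift along the tool's x, y, z in m, then the opening in per cent of the stroke, from 0 (shut) to 100 (fully open). In form: wx wy wz tx ty tz hand; .... A call has 1 to 12 rows; each row shifts and turns the pose as measured when the row begins, along the tool's axes as they then stand; what a row does not reach is not made up. A row lasts 1/8 s, in which the tool goes at most 62.5 mm and 10.7 degrees, less where a joint would pass 70% of its speed; a pose out of reach is approached as far as the arm can. A call is refused whole if a number of a shift passes 0.0625 or a number of a turn 10.7, either way. A call with a gripper value outside its range is refused whole. The fingers move at their own pace and stop on an object; "newtons" is the grip in N (left out, the last holds). Time passes only in rows, so rows that do not move let the fingers close. It gives the time, the measured TCP pose, the force and the opening at its end, in the units of the state.
- get_state(): the state, without advancing time (a new reading comes with each control period).
- get_image(name): name is "side" or "top" or "wrist"; returns (picture, depth): 420x560x3 uint8, red, green, blue; 420x560 float32, m along the optical axis (not along the pixel's ray), 0 where there is no reading.
- camera_model(name): a dict with "camera_matrix" (3x3 intrinsics, pixels), "D" ([k1, k2, p1, p2, k3] as OpenCV has them; the pictures are not rectified), "cam_to_world" (4x4, takes a point from camera to world coordinates); the wrist camera has in their place "T_tool_cam" (4x4, takes a point from camera to tool coordinates, whose origin is the TCP and whose axes are the flange's). Camera axes: x right, y up, looking along -z (the intrinsics and any distortion apply to the point x, -y, -z); pixel columns grow to the right and rows downward; lengths in m; the calibration is good to about 2 mm. A picture is of the moment at which its call begins: read the wrist's pose just before it. camera_model takes no time and is no camera call.
- sign_off(): hands the job in, once; it reports no verdict.
The state is a dict: "clock": time; "qpos": joint angles; "qd": joint speeds; "effort": joint torques, N m; "position": TCP position; "ee_rot": TCP orientation; "contact_force": force on the tool from outside, world axes, zero at the start; "moment": the same for the moment, N m; "width": finger opening in m.
Only numpy, scipy, OpenCV 4.12 (cv2) and the standard library are available. Lean on these libraries where they do the work, as an engineer would, in place of code of your own. Each camera call takes 0.05 s, during which the arm holds its last target.

## Task

A carton was left lying on the bench scale: take it off and lay it flat inside the empty shallow metal tray to the left of the scale. Then stand the small bottle from the open table just to the right of the scale (not one of those in the green baskets farther back) upright in the middle of the scale's weighing platform.

Things in the scene. Friction and masses are not known exactly. Their poses are not given: they have to be found in the camera images.
- carton_mid (a point): centre of the lying small folding carton, 117 x 34 x 34 mm, 32 g more or less, that rests on the scale's platform at the start; x along its 117 mm length, z up. It overhangs the platform's edges a little at most. Pinch it across its 34 mm width.
- bottle_mid (a point): centre, 37 mm above its foot, of the small upright bottle on the open table to the right of the scale (robot's view), 27 mm in diameter, 74 mm tall, about 34 g; body up to 40 mm, then a straight black cap 18 mm across; z up its axis. Pinch cap or body. Not those in and by the green baskets at the back. A taller carton (34 x 34 x 117 mm) and a flat label roll (68 mm across, 26 mm high) stand near, 120 mm or more off.
- platform (a point): centre of the top face of the weighing platform of the bench scale; the platform is 118 mm (x) by 122 mm (y), its top 25 mm above the table, x pointing away from the display. The scale (178 x 132 mm) stays fixed where it stands; its display and keys, 4 mm lower than the platform, are on the -x side.
- tray: shallow metal tray, empty, fixed on the table; origin at the centre of its underside. The clear space inside its rim is 240 mm along its y by 156 mm along its x (corners rounded); the rim is 15 mm high; a thing laid in it rests at table height (z = 0).
Things that resemble listed ones, but are neither listed nor needed, are in the scene too. Leave any purple look-alike of the part that bears carton_mid alone.

How it is judged:
On the way, in this order (a step that is already met when the one before it is completed fails the run):
1. the carton is off the scale and lies flat inside the tray (x of carton_mid in the frame of tray between -0.06 and 0.06 m and y of carton_mid in the frame of tray between -0.1 and 0.1 m and height (world z) of carton_mid between 0.01 and 0.021 m), for 0.2 s.
2. the bottle stands in the middle of the scale's platform (horizontal distance between bottle_mid and platform below 0.025 m and z of bottle_mid in the frame of platform between 0.03 and 0.043 m and angle between bottle_mid's own z axis and vertical below 0.1 rad), for 0.2 s.
At the end, for the whole second after the job is handed in: The carton lies flat inside the tray (centre within 60 mm of the tray's centre along the short side, 100 mm along the long side, and lower than 21 mm, so not on the rim); the bottle stands upright (within 0.1 rad) on the scale's platform, its axis within 25 mm of the platform's centre (all of step 1 and all of step 2); the robot touches nothing.
It also fails if it takes over 64 s, if anything falls off the work surface, if the arm or the gripper's body presses on something with over 40 N, if the wrist force passes 120 N, or if a joint passes its speed limit or range.

## Working session

There is one attempt and no reset: what is moved stays moved. The work goes in short steps, Python scripts to look and compute and a tool call to move; the robot and the scene stay as the last step left them, time stands still between calls to the robot, and variables do not carry over. Pictures are saved under pics/ and viewed, and the job is handed in when it is done.

Besides the shell and the picture viewer there is one more tool, called after "Call:" as name(argument=value, ...), one argument or row to a line, values as JSON. drive_tool: Moves the arm, as the interface text tells. Its arguments: {"type":"object","properties":{"motion":{"type":"string"},"newtons":{"type":"number"}},"required":["motion"]}

```bash
mkdir -p pics; cat > h.py <<'E'
import numpy as np, cv2, pickle
from rig import get_state,get_image,camera_model
def grab(n,tag):
    s=get_state(); im,d=get_image(n); m=camera_model(n)
    pickle.dump((s,im,d,m),open(f'{tag}.pkl','wb')); cv2.imwrite(f'pics/{tag}.png',im[:,:,::-1]); return s,im,d,m
def load(tag): return pickle.load(open(f'{tag}.pkl','rb'))
def T(s,m):
    if 'cam_to_world' in m: return np.array(m['cam_to_world'])
    from scipy.spatial.transform import Rotation as R
    q=s['ee_rot']; A=np.eye(4); A[:3,:3]=R.from_quat([q[1],q[2],q[3],q[0]]).as_matrix(); A[:3,3]=s['position']
    return A@np.array(m['T_tool_cam'])
def rays(s,m,uv):
    p=cv2.undistortPoints(np.array(uv,float).reshape(-1,1,2),np.array(m['camera_matrix'],float),np.array(m['D'],float))[:,0]
    A=T(s,m); d=np.c_[p[:,0],-p[:,1],-np.ones(len(p))]@A[:3,:3].T
    return A[:3,3],d
def onplane(s,m,uv,z):
    o,d=rays(s,m,uv); return o+d*((z-o[2])/d[:,2])[:,None]
def bydepth(s,m,uv,dep):
    o,d=rays(s,m,uv); return o+d*np.array(dep)[:,None]
def cloud(s,m,dep):
    v,u=np.mgrid[:420,:560]; return bydepth(s,m,np.c_[u.ravel(),v.ravel()],dep.ravel()).reshape(420,560,3)
E
python3 - <<'E'
from h import *
for n in ('top','side'):
    s,im,d,m=grab(n,n+'0'); print(n,T(s,m).round(3).tolist(),(d>0).mean())
print(s)
E
```

```text
top [[0.014, 0.995, -0.094, 0.374], [-1.0, 0.013, -0.015, -0.046], [-0.014, 0.094, 0.995, 1.151], [0.0, 0.0, 0.0, 1.0]] 0.9959608843537415
side [[0.961, 0.095, -0.258, 0.122], [-0.275, 0.373, -0.886, -1.204], [0.012, 0.923, 0.385, 0.565], [0.0, 0.0, 0.0, 1.0]] 0.9945705782312925
{'clock': 0.05, 'qpos': array([ 1.20500169e+00,  2.76595203e-01,  1.50610971e+00, -9.80296572e-06,
        1.36070156e+00, -1.21021586e-01]), 'qd': array([ 0.00079013, -0.00161598, -0.00258789,  0.00117308,  0.00036017,
       -0.00041594]), 'effort': array([ 7.16922350e-04, -4.18077564e+01, -2.46673161e+01, -3.22816859e-04,
        5.50910452e-03, -3.98101179e-06]), 'position': array([0.1391774 , 0.55736835, 0.23044893]), 'ee_rot': array([-2.13924229e-04,  1.22080159e-01,  9.92519830e-01, -8.81330745e-04]), 'contact_force': array([-0.3974647 , -0.1951632 , -0.56590345]), 'moment': array([0.01091204, 0.01385015, 0.0321174 ]), 'width': 0.08545110179643693}
```

View pics/top0.png

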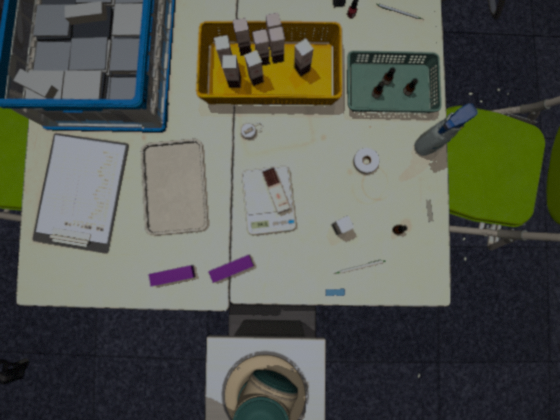

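View pics/side0.png

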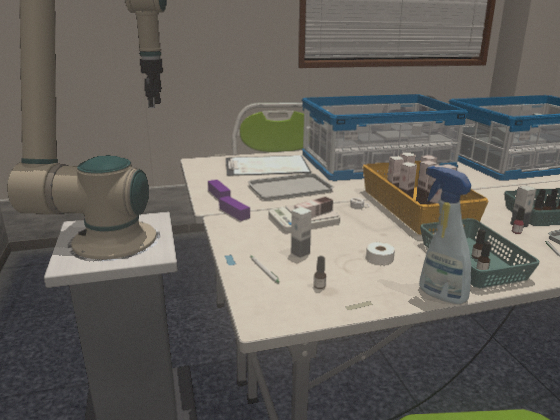

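The top view shows the scale at (269,200) with the lying carton on it at (276,190), and the empty tray at (175,187).

- **Carton look-alikes:** purple ones at (172,275) and (231,268), the standing carton at (343,228), and the cartons in the yellow basket around (260,45).
- **Bottle candidates:** open table (400,229), green basket (378,90), (389,73) and (410,87), back (352,10).

By the description I choose the carton at (276,190) and the bottle at (400,229). In the side view that bottle is at (320,273). Next I check both in a close crop.

```bash
python3 - <<'E'
from h import *
s,im,d,m=load('top0')
c=cv2.resize(im[125:255,130:430,::-1],None,fx=2.6,fy=2.6,interpolation=cv2.INTER_CUBIC)
cv2.imwrite('pics/crop1.png',c)
P=cloud(s,m,d)
for n,(u,v) in dict(table=(320,200),carton=(276,190),bottle=(400,229),scale=(255,190),plat2=(258,205),tray=(175,187),rim=(145,187),stand=(343,225),roll=(360,158)).items(): print(n,P[v,u].round(3))
E
```

```text
table [ 0.524 -0.143  0.004]
carton [ 0.542 -0.023  0.058]
bottle [ 0.444 -0.347  0.06 ]
scale [0.547 0.034 0.025]
plat2 [0.506 0.025 0.024]
tray [0.556 0.258 0.003]
rim [0.554 0.34  0.01 ]
stand [ 0.449 -0.191  0.115]
roll [ 0.637 -0.249  0.03 ]
```

View pics/crop1.png

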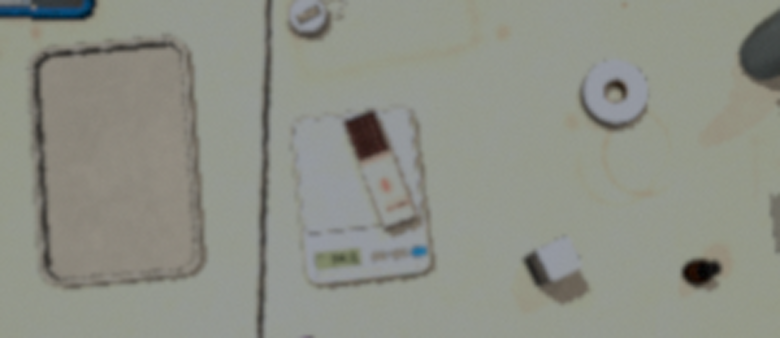

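The crop shows the carton lying on the scale at an angle (dark brown end away from the robot). It also shows the bottle's dark body and cap at about (702,270), standing clear of everything else. Now the measurements.

```bash
python3 - <<'E'
from h import *
s,im,d,m=load('top0'); P=cloud(s,m,d); Z=P[:,:,2]
tb=(P[:,:,0]>.36)&(P[:,:,0]<.6)&(P[:,:,1]<-.08)&(P[:,:,1]>-.15); print('table z',np.median(Z[tb]), Z[tb].std())
def box(mask,name,pl=None):
    n,l,st,c=cv2.connectedComponentsWithStats(mask.astype(np.uint8)); k=1+np.argmax(st[1:,4]); 
    uv=np.argwhere(l==k)[:,::-1]; xy=(P[l==k][:,:2] if pl is None else onplane(s,m,uv,pl)[:,:2])
    r=cv2.minAreaRect(np.float32(xy*1000)); print(name,len(uv),np.round(r[0],1),np.round(r[1],1),round(r[2],1),'uv',uv.mean(0).round(1),'z',np.median(P[l==k][:,2]).round(4)); return l==k
R=lambda a,b,c,e:(P[:,:,0]>a)&(P[:,:,0]<b)&(P[:,:,1]>c)&(P[:,:,1]<e)
reg=R(.38,.68,-.09,.09)
ca=box(reg&(Z>.042),'carton')
box(reg&(Z>.042),'carton pl',.059)
box(reg&(Z>.013),'scale',.023)
bt=box(R(.38,.5,-.42,-.29)&(Z>.02),'bottle')
box(R(.38,.5,-.42,-.29)&(Z>.062),'bottle cap')
box(R(.38,.5,-.26,-.13)&(Z>.09),'stand',.117)
# tray by colour
hsv=cv2.cvtColor(im,cv2.COLOR_RGB2HSV)
print('tray hsv',hsv[187,175],'table',hsv[200,320],'scale',hsv[205,258])
lab=cv2.cvtColor(im,cv2.COLOR_RGB2LAB).astype(int); print(lab[187,175],lab[200,320],lab[120,175])
dist=np.abs(lab-lab[187,175]).sum(2)
mk=cv2.morphologyEx(((dist<22)&R(.38,.75,.1,.42)).astype(np.uint8),cv2.MORPH_OPEN,np.ones((3,3)))
box(mk>0,'tray inner',.002)
# side-view bottle
s,im,d,m=grab('side','side1') if 0 else load('side0')
P=cloud(s,m,d);Z=P[:,:,2]
b=R(.35,.55,-.45,-.27)&(Z>.012)
v,u=np.where(b); print('side bottle uv',u.min(),u.max(),v.min(),v.max(),'xy',np.median(P[b],0).round(3),P[b].min(0).round(3),P[b].max(0).round(3))
for vv in (262,280): 
    uu=np.where(b[vv])[0]; 
    if len(uu): print(vv,uu.min(),uu.max(),P[vv,int(uu.mean())].round(4))
E
```

```text
table z 0.0005018447972795492 0.0021500517184823574
carton 596 [545.  -22.7] [117.1  34.5] 21.8 uv [275.9 189.3] z 0.0602
carton pl 596 [544.3 -22.8] [118.3  34.9] 21.8 uv [275.9 189.3] z 0.0602
scale 3139 [522.4  -2.9] [177.5 131.3] 7.3 uv [268.6 199.5] z 0.0249
bottle 107 [ 446.9 -351.3] [26.  22.3] 20.2 uv [400.2 228.3] z 0.0465
bottle cap 42 [ 447.3 -353.6] [15.5 13.3] 86.6 uv [403.7 227.5] z 0.0725
stand 213 [ 451.3 -192.1] [34.  36.5] 26.7 uv [343.7 223.7] z 0.1169
tray hsv [ 21  29 143] table [ 41  18 154] scale [103  15 158]
[147 128 135] [161 124 133] [158 124 135]
tray inner 12860 [564.  261.8] [368.2 314.4] 0.2 uv [177.3 188.6] z 0.0013
side bottle uv 313 325 255 284 xy [ 0.443 -0.362  0.037] [ 0.432 -0.371  0.012] [ 0.457 -0.349  0.075]
262 317 324 [ 0.4436 -0.3611  0.0637]
280 313 325 [ 0.4413 -0.3661  0.0223]
```

```bash
cat >> h.py <<'E'
def plan(x,y,z,yang=None):
    """shift in tool axes (after turn) to target, jaw axis at world angle yang deg (mod 180)"""
    from scipy.spatial.transform import Rotation as R
    s=get_state(); q=s['ee_rot']; A=R.from_quat([q[1],q[2],q[3],q[0]]).as_matrix()
    cur=np.degrees(np.arctan2(A[1,1],A[0,1]))
    t=cur if yang is None else yang
    t=t+180*np.round((cur-t)/180)
    a=np.radians(t); B=np.array([[-np.sin(a)*-1*-1*-1,0,0]]*3)
    yv=np.array([np.cos(a),np.sin(a),0]); zv=np.array([0,0,-1.]); xv=np.cross(yv,zv)
    B=np.c_[xv,yv,zv]
    rv=np.degrees(R.from_matrix(A.T@B).as_rotvec())
    dw=np.array([x,y,z])-s['position']
    print('t',s['clock'],'pos',np.round(s['position'],4),'yang',round(cur,1),'width',round(s['width'],4),'F',np.round(s['contact_force'],1),'q',np.round(s['qpos'],2))
    print('turn',rv.round(2),'shift cur axes',(A.T@dw).round(4),'shift after turn',(B.T@dw).round(4))
E
python3 - <<'E'
from h import *
plan(.545,-.023,.2,111.8)
s,im,d,m=load('top0')
uv=lambda a:[(130+x/2.6,125+y/2.6) for x,y in a]
print(onplane(s,m,uv([(308,235),(425,225),(366,229)]),.023).round(4))
print(onplane(s,m,uv([(48,52),(180,46),(195,265),(52,272)]),.01).round(4))
E
```

```text
t 0.1 pos [0.1392 0.5574 0.2305] yang 76.0 width 0.0852 F [ 0.4 -0.3  0.7] q [ 1.21  0.28  1.51  0.    1.36 -0.12]
turn [ -0.09  -0.04 -35.82] shift cur axes [-0.5344 -0.4647  0.0312] shift after turn [-0.1613 -0.6896  0.0305]
[[ 0.4779  0.0505  0.023 ]
 [ 0.4898 -0.0704  0.023 ]
 [ 0.4849 -0.0094  0.023 ]]
[[0.6731 0.3363 0.01  ]
 [0.6804 0.1932 0.01  ]
 [0.446  0.1695 0.01  ]
 [0.4365 0.3211 0.01  ]]
```

Call:
drive_tool(
  motion="0 0 -9 0 0 0 100; 0 0 -9 0 0 0 100; 0 0 -9 0 0 0 100; 0 0 -8.8 0 0 0 100; 0 0 0 -0.0134 -0.0575 0 100; 0 0 0 -0.0134 -0.0575 0 100; 0 0 0 -0.0134 -0.0575 0 100; 0 0 0 -0.0134 -0.0575 0 100; 0 0 0 -0.0134 -0.0575 0 100; 0 0 0 -0.0134 -0.0575 0 100; 0 0 0 -0.0134 -0.0575 0 100; 0 0 0 -0.0134 -0.0575 0 100",
  newtons=30,
)

```text
clock: 1.6
position: [0.4232, 0.1672, 0.227]
ee_rot: [-0.002, -0.204, 0.979, -0.003]
contact_force: [0.4, 1.0, 0.6]
width: 0.0854
```

```bash
python3 -c "
from h import *
plan(.545,-.023,.2,111.8)"
```

```text
t 1.6 pos [0.4232 0.1672 0.227 ] yang 113.6 width 0.0854 F [0.4 1.  0.6] q [ 0.23  0.1   1.74 -0.01  1.3  -1.75]
turn [-0.3  -0.3   1.75] shift cur axes [-0.0358 -0.2228  0.028 ] shift after turn [-0.0424 -0.2218  0.027 ]
```

Call:
drive_tool(
  motion="-0.3 -0.3 1.8 0 0 0 100; 0 0 0 -0.0106 -0.055 0.007 100; 0 0 0 -0.0106 -0.055 0.007 100; 0 0 0 -0.0106 -0.055 0.007 100; 0 0 0 -0.0106 -0.055 0.007 100; 0 0 0 0 0 0 100",
)

```text
clock: 2.35
position: [0.5461, -0.0252, 0.1961]
ee_rot: [-0.0, -0.186, 0.983, 0.003]
contact_force: [-0.6, 0.3, 1.0]
width: 0.0854
```

```bash
python3 -c "
from h import *
plan(.545,-.023,.12,111.8)
grab('wrist','w1')"
```

```text
t 2.35 pos [ 0.5461 -0.0252  0.1961] yang 111.5 width 0.0854 F [-0.6  0.3  1. ] q [-0.18  0.26  1.62  0.01  1.27 -2.12]
turn [ 0.33  0.01 -0.35] shift cur axes [0.0002 0.002  0.0761] shift after turn [0.0002 0.0024 0.0761]
```

View pics/w1.png

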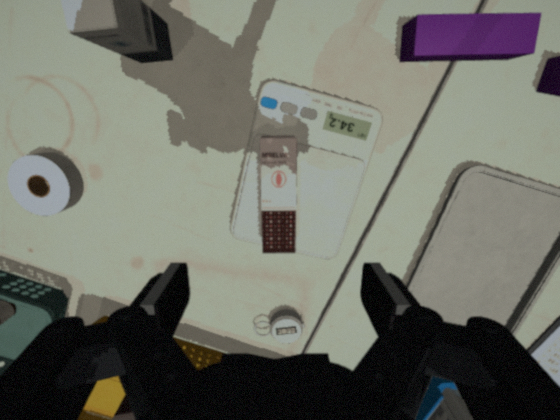

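The wrist view shows the carton at about (279,195), lined up with the picture's vertical and lying between the jaw tips. The platform runs from the seam at rows 130–155 down to row 255. I measure both here as a cross-check.

```bash
python3 - <<'E'
from h import *
s,im,d,m=load('w1'); P=cloud(s,m,d); Z=P[:,:,2]
reg=(P[:,:,0]>.38)&(P[:,:,0]<.66)&(P[:,:,1]>-.1)&(P[:,:,1]<.1)
for nm,lo,hi in (('carton',.045,.07),('scale',.012,.07)):
    mk=(reg&(Z>lo)&(Z<hi)).astype(np.uint8); mk[265:]=0
    n,l,st,c=cv2.connectedComponentsWithStats(mk); k=1+np.argmax(st[1:,4])
    r=cv2.minAreaRect(np.float32(P[l==k][:,:2]*1000)); print(nm,np.round(r[0],1),np.round(r[1],1),round(r[2],1),np.median(Z[l==k]).round(4))
# platform seam ends
print(onplane(s,m,[(250,133),(308,147),(360,160)],.023).round(4))
E
```

```text
carton [543.8 -20.8] [117.1  34.6] 21.7 0.0597
scale [521.4  -0.8] [178.4 132.2] 7.3 0.0249
[[ 0.4977 -0.0696  0.023 ]
 [ 0.4889 -0.0081  0.023 ]
 [ 0.4811  0.049   0.023 ]]
```

Call:
drive_tool(
  motion="0.3 0 -0.3 0.001 0.003 0.04 100; 0 0 0 0 0 0.05 100; 0 0 0 0 0 0.04 100; 0 0 0 0 0 0.025 100; 0 0 0 0 0 0 100",
)

```text
clock: 3.02
position: [0.5381, -0.0094, 0.0397]
ee_rot: [-0.0, -0.193, 0.981, 0.003]
contact_force: [-0.6, 0.3, 0.8]
width: 0.0855
```

```bash
python3 -c "
from h import *
plan(.5445,-.022,.029,111.8)"
```

```text
t 3.025 pos [ 0.5381 -0.0094  0.0397] yang 112.2 width 0.0855 F [-0.6  0.3  0.8] q [-0.15  0.4   1.85  0.01  0.89 -2.11]
turn [0.39 0.05 0.42] shift cur axes [-0.0012 -0.0142  0.0106] shift after turn [-0.0013 -0.0141  0.0107]
```

Call:
drive_tool(
  motion="0.4 0 0.4 -0.0012 -0.014 0 100; 0 0 0 0 0 0 100",
)

```text
clock: 3.28
position: [0.5461, -0.021, 0.0421]
ee_rot: [0.002, -0.19, 0.982, -0.001]
contact_force: [-0.2, 0.6, 0.9]
width: 0.0854
```

```bash
python3 -c "
from h import *
plan(.5445,-.022,.029,111.8)"
```

```text
t 3.275 pos [ 0.5461 -0.021   0.0421] yang 111.9 width 0.0854 F [-0.2  0.6  0.9] q [-0.17  0.4   1.84  0.    0.9  -2.12]
turn [-0.14  0.25  0.13] shift cur axes [ 0.0019 -0.0003  0.0131] shift after turn [ 0.0018 -0.0003  0.0131]
```

Call:
drive_tool(
  motion="0 0.2 0 0.002 0 0.012 100; 0 0 0 0 0 0 0; 0 0 0 0 0 0 0; 0 0 0 0 0 0 0; 0 0 0 0 0 0 0; 0 0 0 0 0 0 0; 0 0 0 0 0 0 0",
  newtons=30,
)

```text
clock: 4.15
position: [0.5453, -0.0223, 0.0314]
ee_rot: [0.002, -0.19, 0.982, -0.002]
contact_force: [-0.2, 0.3, -0.2]
width: 0.0339
```

```bash
python3 -c "
from h import *
plan(.5445,-.022,.15,111.8)"
```

```text
t 4.15 pos [ 0.5453 -0.0223  0.0314] yang 111.9 width 0.0339 F [-0.2  0.3 -0.2] q [-0.17  0.42  1.85 -0.    0.87 -2.12]
turn [-0.23  0.22  0.06] shift cur axes [ 2.000e-04  1.000e-04 -1.187e-01] shift after turn [ 0.0007  0.0006 -0.1186]
```

The jaws closed to 33.9 mm, which matches the carton's width. Lifting.

Call:
drive_tool(
  motion="0 0 0 0 0 -0.03 0; 0 0 0 0 0 -0.04 0; 0 0 0 0 0 -0.03 0; 0 0 8.6 0 0 0 0; 0 0 8.6 0 0 0 0; 0 0 0 0 0 0 0",
)

```text
clock: 4.9
position: [0.5443, -0.0219, 0.1342]
ee_rot: [0.002, -0.037, 0.999, -0.001]
contact_force: [0.7, 0.2, -0.7]
width: 0.0339
```

```bash
python3 -c "
from h import *
plan(.559,.255,.1,94.7)"
```

```text
t 4.9 pos [ 0.5443 -0.0219  0.1342] yang 94.2 width 0.0339 F [ 0.7  0.2 -0.7] q [-0.17  0.3   1.72 -0.    1.11 -1.81]
turn [-0.13  0.2  -0.47] shift cur axes [-0.035   0.2752  0.0336] shift after turn [-0.0374  0.2748  0.0342]
```

Call:
drive_tool(
  motion="0 0 -0.4 -0.0075 0.055 0 0; 0 0 0 -0.0075 0.055 0 0; 0 0 0 -0.0075 0.055 0 0; 0 0 0 -0.0075 0.055 0 0; 0 0 0 -0.0075 0.055 0 0; 0 0 0 0 0 0 0",
)

```text
clock: 5.65
position: [0.5601, 0.2621, 0.1316]
ee_rot: [0.002, -0.047, 0.999, -0.002]
contact_force: [-0.7, -1.0, -0.5]
width: 0.0341
```

```bash
python3 -c "
from h import *
plan(.559,.255,.0065,94.7)"
```

```text
t 5.65 pos [0.5601 0.2621 0.1316] yang 95.4 width 0.0341 F [-0.7 -1.  -0.5] q [ 0.33  0.41  1.56 -0.    1.17 -1.34]
turn [-0.19  0.19  0.67] shift cur axes [ 0.0021 -0.0065  0.1252] shift after turn [ 0.0016 -0.007   0.1251]
```

Call:
drive_tool(
  motion="-0.2 0.2 0.6 0.002 -0.007 0.03 0; 0 0 0 0 0 0.03 0; 0 0 0 0 0 0.03 0; 0 0 0 0 0 0.02 0; 0 0 0 0 0 0 0",
)

```text
clock: 6.28
position: [0.558, 0.2504, 0.0179]
ee_rot: [-0.001, -0.047, 0.999, -0.002]
contact_force: [0.5, 0.5, 0.7]
width: 0.034
```

```bash
python3 -c "
from h import *
plan(.559,.255,.0065,94.7)"
```

```text
t 6.275 pos [0.558  0.2504 0.0179] yang 95.4 width 0.034 F [0.5 0.5 0.7] q [ 0.31  0.51  1.7  -0.    0.93 -1.35]
turn [-0.19 -0.16  0.65] shift cur axes [-0.0015  0.0046  0.0114] shift after turn [-0.0014  0.0045  0.0114]
```

Call:
drive_tool(
  motion="-0.2 -0.2 0.6 0 0.003 0.009 0; 0 0 0 0 0 0.0015 0; 0 0 0 0 0 0 0",
)

```text
clock: 6.65
position: [0.5591, 0.2529, 0.0088]
ee_rot: [0.002, -0.041, 0.999, 0.0]
contact_force: [0.1, 0.2, 0.2]
width: 0.0337
```

```bash
python3 -c "
from h import *
plan(.559,.255,.0065,94.7)"
```

```text
t 6.65 pos [0.5591 0.2529 0.0088] yang 94.7 width 0.0337 F [0.1 0.2 0.2] q [ 0.31  0.52  1.72 -0.    0.9  -1.34]
turn [0.04 0.24 0.04] shift cur axes [-0.      0.0021  0.0023] shift after turn [-0.      0.0021  0.0023]
```

Call:
drive_tool(
  motion="0 0 0 0 0 0.002 0; 0 0 0 0 0 0 0; 0 0 0 0 0 0 65; 0 0 0 0 0 0 65; 0 0 0 0 0 0 65; 0 0 0 0 0 0 65; 0 0 0 0 0 -0.04 65; 0 0 0 0 0 -0.06 65; 0 0 0 0 0 -0.06 65; 0 0 0 0 0 -0.04 65; 0 0 0 0 0 0 65",
)

```text
clock: 8.02
position: [0.5586, 0.2529, 0.2133]
ee_rot: [0.002, -0.042, 0.999, 0.001]
contact_force: [-0.2, -0.1, -0.2]
width: 0.0552
```

```bash
python3 - <<'E'
from h import *
plan(.4465,-.3535,.2,None)
grab('top','top1')
s,im,d,m=grab('wrist','w2')
P=cloud(s,m,d);Z=P[:,:,2]
s,im2,d,m=load('top1')
c=np.hstack([im[:,:,::-1][:, :],cv2.resize(im2[125:335,100:330,::-1],(240*2,420))[:,:230]])
cv2.imwrite('pics/c2.png',c)
E
```

```text
t 8.025 pos [0.5586 0.2529 0.2133] yang 94.8 width 0.0552 F [-0.2 -0.1 -0.2] q [ 0.31  0.34  1.45 -0.    1.34 -1.34]
turn [ 0.05  0.29 -0.  ] shift cur axes [ 0.1623 -0.5949  0.012 ] shift after turn [ 0.1622 -0.5949  0.0133]
```

View pics/c2.png

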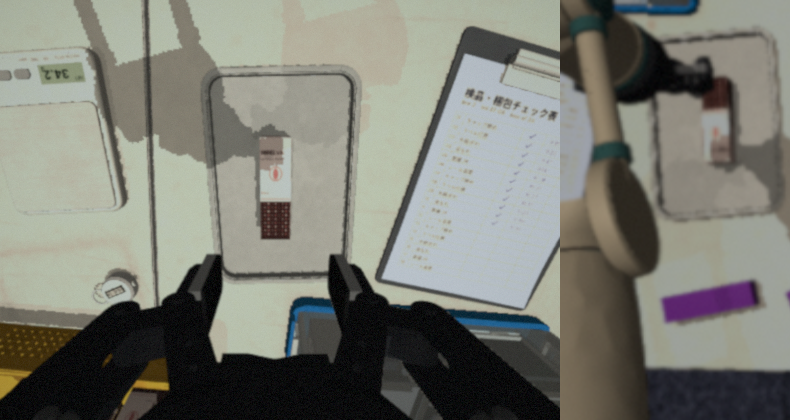

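The wrist view shows the carton lying flat in the tray at about (275,188), with clear margin on every side (tray interior columns 210–352, rows 75–272). Next is the bottle; I turn the wrist first to keep joint 6 away from its limit.

Call:
drive_tool(
  motion="0 0 10 0 0 0 65; 0 0 10 0 0 0 65; 0 0 10 0 0 0 65; 0 0 10 0 0 0 65; 0 0 0 0 0 0 65",
)

```text
clock: 8.75
position: [0.5503, 0.2501, 0.1974]
ee_rot: [-0.01, 0.313, 0.95, -0.007]
contact_force: [0.0, 0.0, -0.6]
width: 0.0558
```

```bash
python3 - <<'E'
from h import *
plan(.4465,-.3535,.2,55)
s,im,d,m=load('w2'); P=cloud(s,m,d);Z=P[:,:,2]
mk=((Z>.022)&(Z<.05)&(P[:,:,1]>.2)&(P[:,:,1]<.31)).astype(np.uint8); mk[250:]=0; mk[:100]=0
n,l,st,c=cv2.connectedComponentsWithStats(mk); k=1+np.argmax(st[1:,4])
r=cv2.minAreaRect(np.float32(P[l==k][:,:2]*1000)); print('carton',r,np.median(Z[l==k]).round(4),'centre z',np.median(Z[l==k])-.017)
E
```

```text
t 8.75 pos [0.5503 0.2501 0.1974] yang 53.6 width 0.0558 F [ 0.   0.  -0.6] q [ 0.31  0.35  1.48 -0.    1.34 -0.62]
turn [-1.16 -0.83 -1.43] shift cur axes [-0.2749 -0.5472  0.0046] shift after turn [-0.2612 -0.5539 -0.0026]
carton ((558.5090942382812, 253.59234619140625), (116.53802490234375, 34.52587890625), 4.636531352996826) 0.0343 centre z 0.01730397595360937
```

Call:
drive_tool(
  motion="-1.1 -0.8 -1.4 0 0 -0.005 65; 0 0 0 -0.024 -0.051 -0.001 65; 0 0 0 -0.024 -0.051 -0.001 65; 0 0 0 -0.024 -0.051 -0.001 65; 0 0 0 -0.024 -0.051 -0.001 65; 0 0 0 -0.024 -0.051 -0.001 65; 0 0 0 -0.024 -0.051 -0.001 65; 0 0 0 -0.024 -0.051 0 65; 0 0 0 -0.024 -0.051 0 65; 0 0 0 -0.024 -0.051 0 65; 0 0 0 0 0 0 65",
)

```text
clock: 10.12
position: [0.4689, -0.2656, 0.2073]
ee_rot: [0.004, 0.283, 0.959, -0.001]
contact_force: [-0.3, 0.5, 0.6]
width: 0.0555
```

```bash
python3 - <<'E'
from h import *
plan(.4465,-.3535,.15,55)
E
```

```text
t 10.125 pos [ 0.4689 -0.2656  0.2073] yang 57.1 width 0.0555 F [-0.3  0.5  0.6] q [-0.64  0.23  1.63  0.    1.27 -1.64]
turn [-0.    0.45  2.14] shift cur axes [-0.0284 -0.086   0.0575] shift after turn [-0.0321 -0.0848  0.0573]
```

Call:
drive_tool(
  motion="0 0.4 2 -0.014 -0.043 0 65; 0 0 0 -0.016 -0.042 0.01 65; 0 0 0 0 0 0 65",
)

```text
clock: 10.5
position: [0.4461, -0.352, 0.197]
ee_rot: [0.001, 0.296, 0.955, 0.001]
contact_force: [0.2, 0.5, -0.1]
width: 0.0553
```

```bash
python3 - <<'E'
from h import *
plan(.4465,-.3535,.11,55)
grab('wrist','w3')
E
```

```text
t 10.5 pos [ 0.4461 -0.352   0.197 ] yang 55.5 width 0.0553 F [ 0.2  0.5 -0.1] q [-0.79  0.29  1.58  0.    1.28 -1.76]
turn [0.15 0.05 0.52] shift cur axes [-0.0011 -0.0013  0.087 ] shift after turn [-0.0012 -0.001   0.087 ]
```

View pics/w3.png

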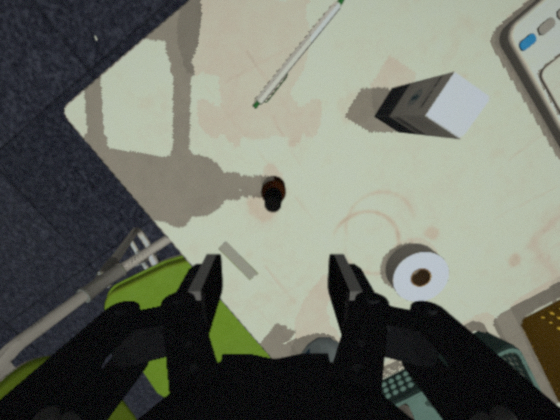

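The wrist view shows the bottle at about (274,192), cap end at (273,203), between the finger tips and clear of the standing carton (440,105) and the roll (415,275).

```bash
python3 - <<'E'
from h import *
s,im,d,m=load('w3'); P=cloud(s,m,d);Z=P[:,:,2]
mk=(Z>.012)&(Z<.1)&(abs(P[:,:,0]-.4465)<.05)&(abs(P[:,:,1]+.3535)<.05)
for nm,k in (('all',mk),('cap',mk&(Z>.066))):
    v,u=np.where(k); p=P[k]; print(nm,len(u),u.mean(),v.mean(),p.mean(0).round(4),cv2.minEnclosingCircle(np.float32(p[:,:2]*1000)))
k=mk&(Z>.066); v,u=np.where(k); print(onplane(s,m,[(u.mean(),v.mean())],.074))
E
```

```text
all 658 272.65197568389056 193.98784194528875 [ 0.4421 -0.3506  0.0503] ((445.2737731933594, -352.91815185546875), 13.443100929260254)
cap 245 272.1714285714286 203.34285714285716 [ 0.4451 -0.3532  0.0725] ((445.6733703613281, -353.7514343261719), 8.091917991638184)
[[ 0.44479442 -0.35297958  0.074     ]]
```

Call:
drive_tool(
  motion="0.1 0 0.5 -0.001 -0.001 0.035 100; 0 0 0 0 0 0.035 100; 0 0 0 0 0 0.02 100; 0 0 0 0 0 0 100",
)

```text
clock: 11.05
position: [0.4498, -0.344, 0.1077]
ee_rot: [0.002, 0.295, 0.955, 0.002]
contact_force: [0.9, -0.3, -0.4]
width: 0.0855
```

```bash
python3 - <<'E'
from h import *
plan(.4455,-.353,.010,55)
E
```

```text
t 11.05 pos [ 0.4498 -0.344   0.1077] yang 55.6 width 0.0855 F [ 0.9 -0.3 -0.4] q [-0.78  0.36  1.71  0.01  1.07 -1.75]
turn [0.31 0.2  0.65] shift cur axes [-0.0012 -0.0104  0.0977] shift after turn [-0.0016 -0.0098  0.0977]
```

Call:
drive_tool(
  motion="0.3 0.2 0.6 -0.0015 -0.01 0 100; 0 0 0 0 0 0 100; 0 0 0 0 0 0.03 100; 0 0 0 0 0 0 100",
)

```text
clock: 11.55
position: [0.4481, -0.3542, 0.0821]
ee_rot: [0.004, 0.299, 0.954, -0.002]
contact_force: [0.2, -0.4, 0.4]
width: 0.0856
```

```bash
python3 - <<'E'
from h import *
plan(.4455,-.353,.010,55)
E
```

```text
t 11.55 pos [ 0.4481 -0.3542  0.0821] yang 55.2 width 0.0856 F [ 0.2 -0.4  0.4] q [-0.79  0.39  1.74  0.    1.01 -1.75]
turn [-0.06  0.47  0.17] shift cur axes [ 0.0034 -0.0004  0.0721] shift after turn [ 0.0028 -0.0005  0.0721]
```

Call:
drive_tool(
  motion="0 0.5 0 0.003 0 0 100; 0 0 0 0 0 0.025 100; 0 0 0 0 0 0.025 100; 0 0 0 0 0 0 100",
)

```text
clock: 12.05
position: [0.4484, -0.3556, 0.037]
ee_rot: [0.004, 0.299, 0.954, -0.003]
contact_force: [0.1, -0.0, 0.5]
width: 0.0852
```

```bash
python3 - <<'E'
from h import *
plan(.4455,-.353,.010,55)
E
```

```text
t 12.05 pos [ 0.4484 -0.3556  0.037 ] yang 55.1 width 0.0852 F [ 0.1 -0.   0.5] q [-0.79  0.44  1.79 -0.    0.9  -1.75]
turn [-0.16  0.5   0.15] shift cur axes [0.0041 0.0006 0.027 ] shift after turn [0.0039 0.0005 0.027 ]
```

Call:
drive_tool(
  motion="0 0.8 0 0.006 0 0.012 100; 0 0 0 0 0 0.012 100; 0 0 0 0 0 0 100",
)

```text
clock: 12.42
position: [0.4446, -0.3535, 0.0144]
ee_rot: [-0.001, 0.299, 0.954, -0.002]
contact_force: [0.2, -0.3, 0.3]
width: 0.0857
```

```bash
python3 - <<'E'
from h import *
plan(.4455,-.353,.010,55)
E
```

```text
t 12.425 pos [ 0.4446 -0.3535  0.0144] yang 55.1 width 0.0857 F [ 0.2 -0.3  0.3] q [-0.79  0.47  1.81 -0.01  0.86 -1.75]
turn [-0.21 -0.09  0.14] shift cur axes [-0.0005  0.001   0.0044] shift after turn [-0.0005  0.001   0.0044]
```

Call:
drive_tool(
  motion="0 0 0 0 0 0.006 100; 0 0 0 0 0 0 0; 0 0 0 0 0 0 0; 0 0 0 0 0 0 0; 0 0 0 0 0 0 0; 0 0 0 0 0 0 0; 0 0 0 0 0 0 0; 0 0 0 0 0 0 0",
  newtons=25,
)

```text
clock: 13.42
position: [0.4452, -0.3541, 0.0089]
ee_rot: [-0.0, 0.299, 0.954, -0.002]
contact_force: [-0.4, -0.3, 0.1]
width: 0.0254
```

```bash
python3 - <<'E'
from h import *
plan(.4455,-.353,.010,55)
E
```

```text
t 13.425 pos [ 0.4452 -0.3541  0.0089] yang 55.1 width 0.0254 F [-0.4 -0.3  0.1] q [-0.79  0.48  1.82 -0.01  0.85 -1.75]
turn [-0.23  0.01  0.15] shift cur axes [ 0.0004  0.0011 -0.0011] shift after turn [ 0.0004  0.0011 -0.0011]
```

The jaws stopped at 25.4 mm, so the bottle is held. I lift it well above the standing carton (0.117 m).

Call:
drive_tool(
  motion="0 0 0 0 0 -0.02 0; 0 0 0 0 0 -0.04 0; 0 0 0 0 0 -0.05 0; 0 0 0 0 0 -0.04 0; 0 0 0 0 0 -0.02 0; 0 0 0 0 0 0 0",
)

```text
clock: 14.18
position: [0.445, -0.3531, 0.1829]
ee_rot: [-0.002, 0.3, 0.954, -0.001]
contact_force: [0.0, 0.8, -0.7]
width: 0.0255
```

```bash
python3 - <<'E'
from h import *
plan(.546,0,.17,55)
E
```

```text
t 14.175 pos [ 0.445  -0.3531  0.1829] yang 55.1 width 0.0255 F [ 0.   0.8 -0.7] q [-0.79  0.3   1.6  -0.    1.25 -1.75]
turn [-0.2  -0.14  0.14] shift cur axes [0.1189 0.3475 0.012 ] shift after turn [0.1198 0.3471 0.0129]
```

Call:
drive_tool(
  motion="0 0 0 0.017 0.0496 0 0; 0 0 0 0.017 0.0496 0 0; 0 0 0 0.017 0.0496 0 0; 0 0 0 0.017 0.0496 0 0; 0 0 0 0.017 0.0496 0 0; 0 0 0 0.017 0.0496 0 0; 0 0 0 0 0 0 0",
)

```text
clock: 15.05
position: [0.53, -0.0413, 0.1717]
ee_rot: [-0.009, 0.301, 0.953, -0.001]
contact_force: [-0.6, -0.1, -0.8]
width: 0.0258
```

```bash
python3 - <<'E'
from h import *
plan(.546,0,.17,55)
E
```

```text
t 15.05 pos [ 0.53   -0.0413  0.1717] yang 54.9 width 0.0258 F [-0.6 -0.1 -0.8] q [-0.21  0.26  1.68  0.    1.22 -1.17]
turn [-0.37 -0.92 -0.08] shift cur axes [0.0106 0.043  0.0016] shift after turn [0.0106 0.043  0.0017]
```

Call:
drive_tool(
  motion="-0.3 -0.9 0 0.0053 0.0215 0.02 0; 0 0 0 0.0053 0.0215 0.02 0; 0 0 0 0 0 0.02 0; 0 0 0 0 0 0 0",
)

```text
clock: 15.55
position: [0.5428, -0.0011, 0.1055]
ee_rot: [-0.004, 0.301, 0.954, -0.003]
contact_force: [-0.2, 0.2, 0.1]
width: 0.0257
```

```bash
python3 - <<'E'
from h import *
plan(.546,0,.034,55)
E
```

```text
t 15.55 pos [ 0.5428 -0.0011  0.1055] yang 54.9 width 0.0257 F [-0.2  0.2  0.1] q [-0.13  0.33  1.76 -0.    1.06 -1.08]
turn [-0.41 -0.32 -0.07] shift cur axes [-0.0024  0.0032  0.0714] shift after turn [-0.002   0.0027  0.0715]
```

Call:
drive_tool(
  motion="-0.4 -0.3 0 -0.002 0.003 0.02 0; 0 0 0 0 0 0.02 0; 0 0 0 0 0 0.018 0; 0 0 0 0 0 0 0",
)

```text
clock: 16.05
position: [0.5468, -0.0037, 0.0472]
ee_rot: [0.001, 0.303, 0.953, -0.0]
contact_force: [0.6, -0.3, -0.8]
width: 0.0256
```

```bash
python3 - <<'E'
from h import *
plan(.546,0,.034,55)
E
```

```text
t 16.05 pos [ 0.5468 -0.0037  0.0472] yang 54.7 width 0.0256 F [ 0.6 -0.3 -0.8] q [-0.13  0.4   1.83 -0.    0.91 -1.09]
turn [-0.01  0.13 -0.28] shift cur axes [0.0028 0.0026 0.0132] shift after turn [0.0028 0.0026 0.0132]
```

Call:
drive_tool(
  motion="0 0.1 0 0.002 0.002 0.008 0; 0 0 0 0 0 0.003 0; 0 0 0 0 0 0 0",
)

```text
clock: 16.42
position: [0.5478, -0.0018, 0.0376]
ee_rot: [0.002, 0.304, 0.953, 0.0]
contact_force: [0.8, -0.1, -0.9]
width: 0.0257
```

```bash
python3 - <<'E'
from h import *
plan(.546,0,.034,55)
E
```

```text
t 16.425 pos [ 0.5478 -0.0018  0.0376] yang 54.7 width 0.0257 F [ 0.8 -0.1 -0.9] q [-0.13  0.41  1.84 -0.    0.89 -1.08]
turn [ 0.08  0.21 -0.34] shift cur axes [0.0026 0.0004 0.0036] shift after turn [0.0025 0.0004 0.0036]
```

Call:
drive_tool(
  motion="0 0 0 0 0 0.003 0; 0 0 0 0 0 0.001 0; 0 0 0 0 0 0 0",
)

```text
clock: 16.8
position: [0.5483, -0.0018, 0.0343]
ee_rot: [0.003, 0.303, 0.953, 0.0]
contact_force: [-0.0, 0.3, -0.8]
width: 0.0254
```

```bash
python3 - <<'E'
from h import *
plan(.546,0,.034,55)
s,im,d,m=grab('side','s2')
cv2.imwrite('pics/s2c.png',cv2.resize(im[150:270,200:400,::-1],None,fx=4,fy=4,interpolation=cv2.INTER_CUBIC))
E
```

```text
t 16.8 pos [ 0.5483 -0.0018  0.0343] yang 54.7 width 0.0254 F [-0.   0.3 -0.8] q [-0.13  0.42  1.84 -0.    0.88 -1.08]
turn [ 0.11  0.29 -0.32] shift cur axes [0.0029 0.0002 0.0003] shift after turn [0.0029 0.0002 0.0003]
```

View pics/s2c.png

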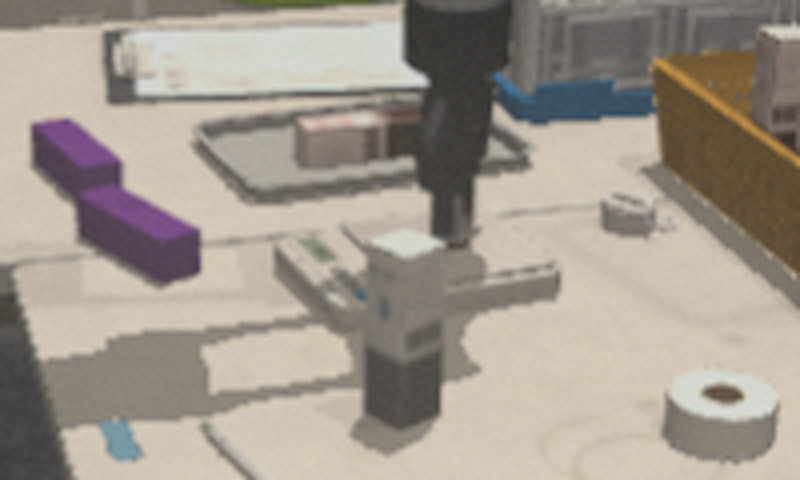

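The side view shows the gripper holding the bottle down on the platform at about (455,225) and the carton flat in the tray at (350,135). No contact force shows yet, so I lower about 1 mm more and then open.

Call:
drive_tool(
  motion="0 0 0 0 0 0.0015 0; 0 0 0 0 0 0 0",
)

```text
clock: 17.1
position: [0.5487, -0.0019, 0.0346]
ee_rot: [0.003, 0.303, 0.953, 0.0]
contact_force: [0.1, -0.3, -0.1]
width: 0.0259
```

Call:
drive_tool(
  motion="0 0 0 0 0 0.003 0; 0 0 0 0 0 0 0",
)

```text
clock: 17.35
position: [0.5495, -0.002, 0.0347]
ee_rot: [0.005, 0.303, 0.953, 0.0]
contact_force: [0.6, -0.0, -0.2]
width: 0.0258
```

Call:
drive_tool(
  motion="0 0 0 0 0 0 50; 0 0 0 0 0 0 80; 0 0 0 0 0 0 80; 0 0 0 0 0 0 80; 0 0 0 0 0 0 80",
)

```text
clock: 17.98
position: [0.5492, -0.0019, 0.0333]
ee_rot: [0.004, 0.303, 0.953, 0.0]
contact_force: [0.6, -0.0, -0.4]
width: 0.0678
```

Call:
drive_tool(
  motion="0 0 0 0 0 -0.02 80; 0 0 0 0 0 -0.03 80; 0 0 0 0 0 -0.04 80; 0 0 0 0 0 -0.05 80; 0 0 0 0 0 -0.04 80; 0 0 0 0 0 0 80",
)

```text
clock: 18.73
position: [0.5474, -0.0016, 0.2176]
ee_rot: [0.002, 0.303, 0.953, -0.0]
contact_force: [-0.3, 0.2, -0.8]
width: 0.0685
```

```bash
python3 - <<'E'
from h import *
plan(.546,0,.2,55)
s,im,d,m=grab('wrist','w4'); P=cloud(s,m,d);Z=P[:,:,2]
k=(Z>.085)&(Z<.115)&(abs(P[:,:,0]-.547)<.05)&(abs(P[:,:,1])<.05)
print('cap',k.sum(),P[k].mean(0).round(4), cv2.minEnclosingCircle(np.float32(P[k][:,:2]*1000)))
k2=(Z>.035)&(Z<.062)&(abs(P[:,:,0]-.547)<.05)&(abs(P[:,:,1])<.05); print('body',k2.sum(),cv2.minEnclosingCircle(np.float32(P[k2][:,:2]*1000)) if k2.any() else 0)
s,im2,d,m=grab('side','s3')
P=cloud(s,m,d);Z=P[:,:,2]
k=(Z>.03)&(Z<.115)&(abs(P[:,:,0]-.547)<.05)&(abs(P[:,:,1])<.05)
for lo in np.arange(.03,.11,.01):
    q=P[k&(Z>lo)&(Z<=lo+.01)]; 
    if len(q): print('side',lo.round(2),len(q),q.mean(0).round(4))
E
```

```text
t 18.725 pos [ 0.5474 -0.0016  0.2176] yang 54.7 width 0.0685 F [-0.3  0.2 -0.8] q [-0.13  0.24  1.59 -0.    1.31 -1.08]
turn [ 0.08  0.27 -0.3 ] shift cur axes [0.0021 0.0004 0.0176] shift after turn [0.0021 0.0005 0.0176]
cap 293 [ 0.5483 -0.0015  0.0967] ((549.3123779296875, -2.3626601696014404), 8.43941879272461)
body 302 ((549.2537841796875, -1.5985747575759888), 13.383718490600586)
side 0.03 29 [ 0.5465 -0.0124  0.0346]
side 0.04 30 [ 0.5466 -0.0141  0.0445]
side 0.05 36 [ 0.5473 -0.0121  0.0549]
side 0.06 21 [ 0.5484 -0.0099  0.0646]
side 0.07 22 [ 0.5482 -0.0097  0.075 ]
side 0.08 19 [ 0.548  -0.011   0.0855]
side 0.09 21 [ 0.5475 -0.0096  0.0952]
```

View pics/w4.png

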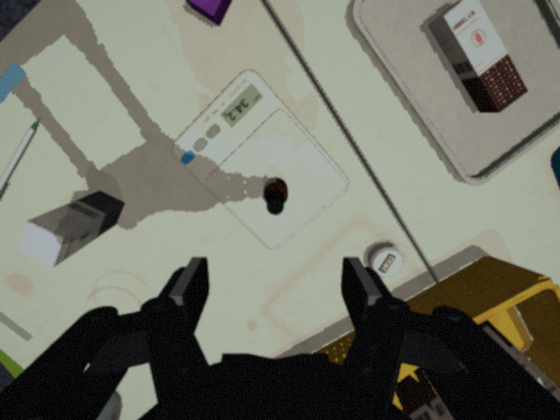

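View pics/s3.png

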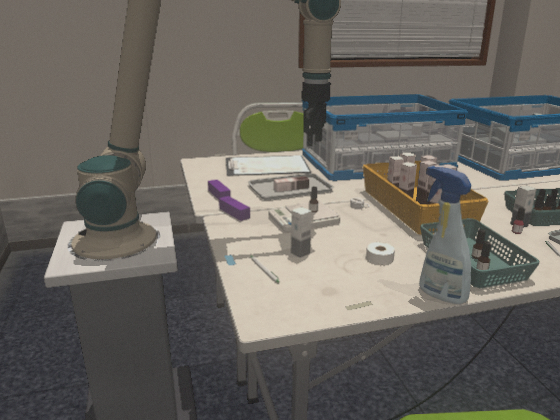

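The wrist view shows the bottle upright on the platform, foot at about (276,185). The platform's corners are near (280,112), (347,183), (275,248) and (205,178). The side view shows it standing at (314,200). One last check of the platform's centre before handing in.

```bash
python3 - <<'E'
from h import *
s,im,d,m=load('w4')
p=onplane(s,m,[(280,110),(349,183),(275,249),(206,178)],.025); print(p.round(4),p.mean(0).round(4))
from rig import sign_off
if np.hypot(*(p.mean(0)[:2]-[.5492,-.002]))<.015: print(sign_off())
E
```

```text
[[ 0.4823  0.0526  0.025 ]
 [ 0.5939  0.0716  0.025 ]
 [ 0.6123 -0.0462  0.025 ]
 [ 0.4938 -0.0593  0.025 ]] [0.5456 0.0047 0.025 ]
the job is handed in; nothing more can be done
None
```

The carton now lies flat in the tray, and the bottle stands upright on the scale's platform. I handed the job in after about 19 s; the sign-off gave no verdict.

- **Carton:** it was measured after release at (0.5585, 0.2536), with the tray's centre at about (0.559, 0.255). Its centre height is about 17 mm, inside the 10–21 mm range.
- **Bottle:** it was measured at about (0.549, -0.002), with its cap and body axes within about 1 mm of each other, so it is upright. The top of the cap measured 97 mm, against the 99 mm expected on the platform.
- **Platform centre:** my estimates disagreed by up to about 5 mm, between (0.546, 0) and (0.5456, 0.0047). The bottle is 4–8 mm off centre by either one, well within the 25 mm limit.
- **Robot:** the gripper was retracted about 0.2 m above the bench, touching nothing. The wrist force readings after each move stayed near 1 N per axis.
- **Not confirmed:** while lowering the bottle I saw no clear contact force; the tool simply stopped descending at the expected height before I released it.

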